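Lift a freshly lacquered lid with the lever

TASK

The lid of the walnut box has just been lacquered and must be held open without being touched: push the knob of the red catch sideways until the catch is about a quarter turn round and clear of the lid, then press down the yellow end of the wooden lever until it comes down on the green buffer of its stop block, raising the lid smoothly. Just push with the fingers: do not lift the lever out of its notches or disturb the cans, caps, jar and brush. Finish still holding the lever down with the lid up.

Things in the scene. Friction and masses are not known exactly. Their poses are not given: they have to be found in the camera images.
- catch_pivot (a point): The vertical axis on which the red turn-button catch swivels: a point on the axis, 2 mm above the top face of the catch bar (bar top 130.5 mm above the table). The catch sits on a wooden post 30 mm square just in front of the lid's front edge, 115 mm to one side of the lever's centre line. Fixed to the jig; the point's axes are the jig's: -x points from the lid along the lever towards its long end, z up.
- catch_knob (a point): Centre, half-way up, of the black knob (16 mm across, 26 mm tall, from 130 to 157 mm above the table) standing on the tail of the catch, 55 mm from the pivot. The catch is a red bar 102 mm long, 16 wide, 12 thick (118 to 130 mm above the table): its nose reaches 37 mm from the pivot over the lid, its tail 65 mm the other way. Pushing the knob sideways about the pivot turns it; it resists with well under 2 N and stays where it is left.
- catch (a joint): Angle of the catch, rad, positive anticlockwise from above. 0 is the nose pointing squarely over the lid (knob pointing away from the lid, parallel with the lever). It turns either way, stops at -1.6 and 1.6, and starts within 0.35 of 0. Its nose is clear of the lid beyond about 1.2 either way; quarter turn = 1.57. While the nose is over the lid the lid cannot rise.
- lid (a joint): Opening angle of the heavy walnut lid, rad: 0 shut, growing as its front edge rises about its back hinge. The lever at the end of its travel opens it about 0.28. It falls shut when not held up.
- lid_edge (a point): Middle of the upper front edge of the lid (slab 195 mm from hinge to front edge, 264 mm wide, 22 mm thick, weight 2 to 3 kg; amber wet patch on top; upper face 117 mm above the table when shut). It overhangs the dark walnut box's front by 35 mm.
- fulcrum (a point): Point on the fulcrum axis, at the notches in which the lever's steel cross pin lies (110 mm above the table), midway between the two cheeks (together 70 mm wide). Fixed to the jig; the point's axes are the jig's: -x points along the lever from the lid to its long end, z up.
- lever_end (a point): Point on the upper face of the lever's long end where it is to be pressed: mid-width, 225 mm along the bar from the pin and 25 mm from its end, in the yellow band. At rest about 173 mm above the table; pressed, it swings down about 105 mm on an arc about the fulcrum (0.48 rad) until the bar meets the green buffer.
- lever_pin (a point): Middle of the lever's steel cross pin. The lever is a loose beech bar 315 mm long, 36 wide, 20 thick, with a flat steel toe at its short end (reaching 106 mm from the pin) under the lid's overhang and its long end (250 mm from the pin) sloping up. The pin lies in open notches, so pulling the lever up would take it out. Pressing the long end takes about 3 to 7 N until it meets its stop.
- lever: The whole lever (see lever_pin); origin at the middle of its pin, x axis level when at rest and pointing from the long end to the lid.
- can_blue: Bystander, loose: tall blue-labelled spray can, 66 mm across, 190 tall; origin under its centre. To be left where it is.
- can_amber: Bystander, loose: orange-labelled spray can, 66 mm across, 170 tall; origin under its centre. To be left where it is.
- cap_a: Bystander, loose: white spray-can cap, 54 mm across, 36 tall; origin under its centre. To be left where it is.
- cap_b: Bystander, loose: white spray-can cap, 54 mm across, 36 tall; origin under its centre. To be left where it is.
- cap_c: Bystander, loose: white spray-can cap, 54 mm across, 36 tall; origin under its centre. To be left where it is.
- jar: Bystander, loose: small amber jar with a brass lid, 60 mm across, 65 tall; origin under its centre. To be left where it is.
- brush: Bystander, loose: flat paint brush lying on the table; origin under its centre. To be left where it is.
- buffer_top (a point): Middle of the top of the green buffer (36 mm long, 50 wide) on the lever's stop block, under the lever 145 mm from the pin, 66 mm above the table. It is sprung: after the lever meets it the lever's end can be pressed about 15 mm further, the push growing by about 10 N, before it is rigid. Just resting on the buffer is far enough.

How it is judged:
By the outcome, as a careful person would: the job done as asked, in the order asked, and still so for the second after the job is handed in, while the arm keeps its last pose, push and grip.
It also fails if it takes over 51 s, if anything falls off the work surface, if the arm or the gripper's body presses on something with over 40 N, if the wrist force passes 120 N, or if a joint passes its speed limit or range.

ROBOT

A 6-joint arm with a two-finger parallel gripper is mounted at the origin on the work surface. World frame = base frame: x ahead of the robot, y to its left, z up, the work surface at z = 0. Lengths are in m, angles in degrees, forces in N, time in s.
With the tool pointing down it reaches from about 0.275 to 0.775 m from the base axis. Payload 14.6 kg.
Tool frame: the origin (TCP) lies on the centre line of the jaws, within the pads' length; the fingertips stand 11 mm ahead of it and the grasp point (between the pads) lies 8 mm behind it; z points along the fingers, y is the line along which they close (so a half turn about z gives the same grasp; the last joint's range is limited). The gripper opens to 85 mm and grips with 20 to 120 N. Pads are 22 mm wide; open, the fingers measure 114 mm over their backs; the gripper's body (76 mm by 85 mm) begins 54 mm behind the grasp point. The pads swing forward as they close: fully open they stand 13 mm farther back than shut.
Start: joints at [-83.726, 15.075, -2.767, 72.158, 0, 81.102], TCP at [0.137, -0.507, 0.242] pointing down, gripper open.
Joint ranges: [-151.79, 151.79], [-50.71, 97.33], [-67.44, 78.34], [-121.81, 120.89], [-77.56, 73.72], [-180, 180]. Speed limits (degrees/s): [108.29, 108.29, 147.25, 159.86, 180, 180].

INTERFACE

Orientations are given as [roll, pitch, yaw] about the fixed x, y, z axes, in that order (R = Rz(yaw) Ry(pitch) Rx(roll)).
In Python, from plant import monitor, vision, ticket gives the robot as it stands.
- The arm moves only by the tool send_rows, never from a script. Its argument "rows" is a list of rows, each a list of 3 entries, a list of its own where there are three numbers: the turn, a rotation vector about the tool's x, y, z in rad, then the shift along the tool's x, y, z in cm, then the opening, from 0 (shut) to 1 (fully open). A call has 1 to 20 rows; each row is the pose to reach, as a shift and turn from the pose commanded when the call began, along the tool's axes at that moment; what a row does not reach only later rows make up. A row lasts 1/12 s, in which the tool goes at most 41.7 mm and 7.16 degrees, less where a joint would pass 70% of its speed; a pose out of reach is approached as far as the arm can. A call with a gripper value outside its range is refused whole. The fingers move at their own pace and stop on an object; "newtons" is the grip in N (left out, the last holds). Time passes only in rows, so rows that repeat a pose let the fingers close. It gives the time, the measured TCP pose, the force, the opening and the grip force at its end, in the units of the state.
- monitor.observe(): the state, without advancing time (a new reading comes with each control period).
- vision.get_image(name): name is "scene" or "top" or "wrist"; returns the picture (480x640x3 uint8, red, green, blue); there is no depth.
- vision.camera_model(name): a dict with "K" (3x3 intrinsics, pixels), "rvec" (rotation vector, rad) and "tvec" (3), from world to camera coordinates, as OpenCV has them; the wrist camera has in their place "mount" (4x4, takes a point from camera to tool coordinates, whose origin is the TCP and whose axes are the flange's). Camera axes: x right, y down, z forward; pixel columns grow to the right and rows downward; lengths in m; the calibration is good to about 2 mm. A picture is of the moment at which its call begins: read the wrist's pose just before it. camera_model takes no time and is no camera call.
- ticket.finish_job(): hands the job in; it is judged then, once.
The state is a dict: "time_s": time; "joint_pos": joint angles; "dq": joint speeds; "effort": joint torques, N m; "eef_pos": TCP position; "eef_rot": TCP orientation; "ft_force": force on the tool from outside, world axes, zero at the start; "torque": the same for the moment, N m; "finger_gap": opening from 0.0 (shut) to 1.0 (fully open); "finger_force": force on a finger pad.
Only numpy, scipy, OpenCV 4.12 (cv2) and the standard library are available. Lean on these libraries where they do the work, as an engineer would, in place of code of your own. Each camera call takes 0.05 s, during which the arm holds its last target. There are 200 camera calls.

## Working session

There is one attempt and no reset: what is moved stays moved. The work goes in short steps, Python scripts to look and compute and a tool call to move; the robot and the scene stay as the last step left them, time stands still between calls to the robot, and variables do not carry over. Pictures are saved under pics/ and viewed, at most 10 in all, crops included, and the job is handed in when it is done.

Besides the shell and the picture viewer there is one more tool, called by a JSON object that holds its "fn" and its "kwargs", one argument or row to a line. send_rows: Moves the arm, as the interface text tells. Its arguments: {"type":"object","properties":{"rows":{"type":"array","items":{"type":"array"}},"newtons":{"type":"number"}},"required":["rows"]}

```bash
mkdir -p pics; python3 - <<'E'
from plant import monitor, vision
import cv2
s=monitor.observe(); print(s)
for n in("scene","top"):
    im=vision.get_image(n); cv2.imwrite(f"pics/{n}0.png",im[:,:,::-1]); m=vision.camera_model(n)
    print(n,m)
print(vision.camera_model("wrist"))
E
```

```text
{'time_s': 0.0, 'joint_pos': array([-8.37277229e+01,  1.51004120e+01, -2.80395587e+00,  7.21574473e+01,
       -1.41221323e-03,  8.10996799e+01]), 'dq': array([ 0.06010542,  0.07905118,  0.05189482, -0.03675916, -0.06811208,
        0.01165813]), 'effort': array([-3.60518643e-03, -6.37615728e+01,  3.84568870e+01,  1.36644449e-02,
       -4.67685368e-05,  1.51926429e-05]), 'eef_pos': array([ 0.13734674, -0.50644979,  0.24180957]), 'eef_rot': array([-1.79938711e+02, -8.16857783e-03,  1.51725936e+01]), 'ft_force': array([ 0.59586789, -0.02233638,  0.03685053]), 'torque': array([0.02225777, 0.0151739 , 0.00867473]), 'finger_force': 0.0, 'finger_gap': 1.0009824863199277}
scene {'K': array([[524.86018901,   0.        , 322.23855025],
       [  0.        , 524.86018901, 231.47354066],
       [  0.        ,   0.        ,   1.        ]]), 'rvec': array([ 1.88932962,  1.50244484, -0.65465507]), 'tvec': array([-0.1544051 , -0.28452639,  1.91276724])}
top {'K': array([[614.20807735,   0.        , 313.80096048],
       [  0.        , 614.20807735, 231.49186638],
       [  0.        ,   0.        ,   1.        ]]), 'rvec': array([ 2.19509787, -2.00206711,  0.21026501]), 'tvec': array([-0.00354237,  0.59702254,  1.32394932])}
{'K': array([[340.31440641,   0.        , 317.11181368],
       [  0.        , 340.31440641, 241.51715319],
       [  0.        ,   0.        ,   1.        ]]), 'mount': array([[-2.23879716e-04, -9.60883337e-01, -2.76953358e-01,
         7.01336931e-02],
       [ 9.99999972e-01, -1.93062496e-04, -1.38540203e-04,
         9.68836107e-04],
       [ 7.96516657e-05, -2.76953382e-01,  9.60883353e-01,
        -1.30061456e-01],
       [ 0.00000000e+00,  0.00000000e+00,  0.00000000e+00,
         1.00000000e+00]])}
```

View pics/scene0.png

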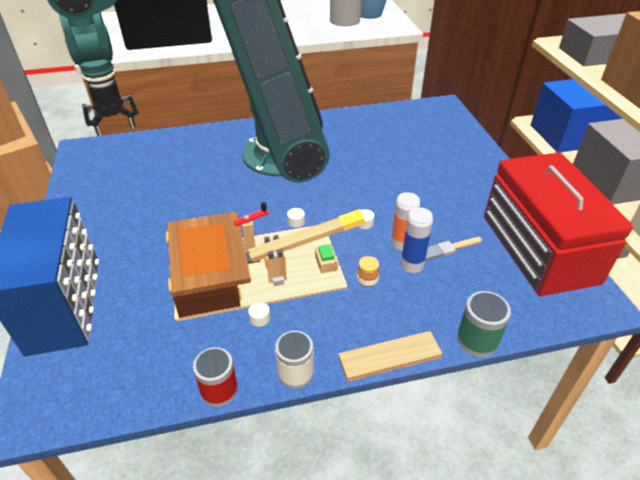

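View pics/top0.png

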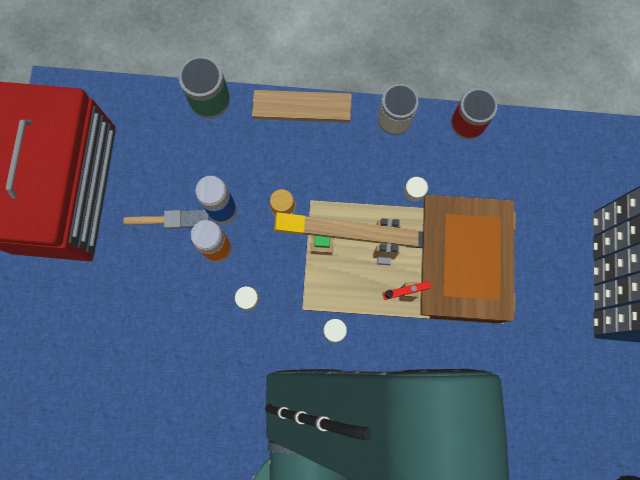

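```bash
python3 - <<'E'
import cv2
a=cv2.imread("pics/top0.png")[175:325,265:525]; cv2.imwrite("pics/topc.png",cv2.resize(a,None,fx=3,fy=3,interpolation=cv2.INTER_CUBIC))
a=cv2.imread("pics/scene0.png")[190:310,220:390]; cv2.imwrite("pics/scenec.png",cv2.resize(a,None,fx=4,fy=4,interpolation=cv2.INTER_CUBIC))
E
```

```text
(no output)
```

View pics/topc.png

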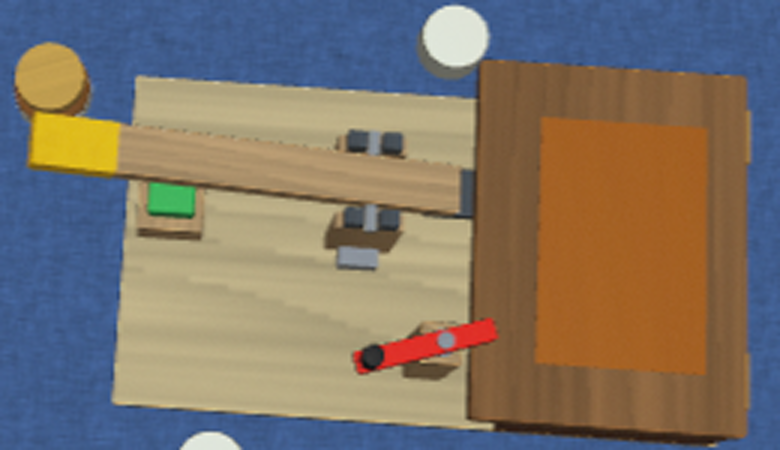

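View pics/scenec.png

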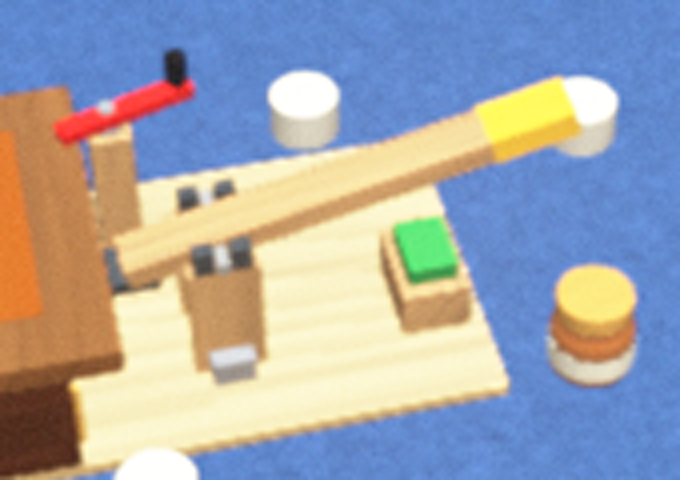

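Top view: the catch pivot is at about (413.7, 288.3), the knob top at (389, 293.3) and the lever pin at about (389, 234.7). The yellow end spans roughly (274–305, 212–233). The lever's long end points to +y, with the lid on the −y side. The jar sits beside the yellow end, towards +x.

```bash
cat >h.py <<'E'
import numpy as np,cv2
from plant import vision
def ray(n,px):
    m=vision.camera_model(n);R=cv2.Rodrigues(m["rvec"])[0];C=-R.T@m["tvec"]
    return C,R.T@np.linalg.inv(m["K"])@[px[0],px[1],1]
def atz(n,px,z):
    C,d=ray(n,px);return C+d*(z-C[2])/d[2]
def tri(p,q):
    A=np.zeros((3,3));b=np.zeros(3)
    for n,x in(("top",p),("scene",q)):
        C,d=ray(n,x);d/=np.linalg.norm(d);P=np.eye(3)-np.outer(d,d);A+=P;b+=P@C
    return np.linalg.solve(A,b)
T=lambda u,v:(265+(u-1)/3,175+(v-1)/3)
S=lambda u,v:(220+(u-1.5)/4,190+(v-1.5)/4)
E
python3 - <<'E'
from h import *
np.set_printoptions(precision=4,suppress=True)
print("pivot",atz("top",T(446,340),.1325),atz("scene",S(107,106),.1325),tri(T(446,340),S(107,106)))
print("knob",atz("top",T(372,355),.157),atz("scene",S(176,54),.157),tri(T(372,355),S(176,54)))
for a in((374,143),(370,215),(372,179)):print("pin",atz("top",T(*a),.113))
for a,b in(((33,112),(580,130)),((28,167),(560,78)),((120,122),(497,160)),((116,175),(476,108))):
    print("lev",atz("top",T(*a),.173),tri(T(*a),S(*b)))
print("green",atz("top",T(172,199),.066))
print("lid front",atz("top",T(479,60),.117),atz("top",T(470,420),.117))
print("jar",atz("top",T(50,77),.065))
for q in((246,297),(335,330),(417,187)):print("cap",atz("top",q,.036))
print("cans",atz("top",(207,235),.17),atz("top",(211,190),.19))
E
```

```text
pivot [ 0.478  -0.1702  0.1325] [ 0.4747 -0.1681  0.1325] [ 0.4777 -0.169   0.1353]
knob [ 0.4596 -0.1167  0.157 ] [ 0.4591 -0.1158  0.157 ] [ 0.4596 -0.1163  0.1575]
pin [ 0.6198 -0.1125  0.113 ]
pin [ 0.5662 -0.1132  0.113 ]
pin [ 0.5928 -0.1128  0.113 ]
lev [0.6056 0.1319 0.173 ] [0.6073 0.1323 0.1657]
lev [0.5661 0.1312 0.173 ] [0.5653 0.1304 0.1764]
lev [0.604  0.0707 0.173 ] [0.6094 0.0733 0.1524]
lev [0.5661 0.0698 0.173 ] [0.5682 0.0707 0.1636]
green [0.5744 0.0308 0.066 ]
lid front [ 0.6882 -0.1846  0.117 ] [ 0.4253 -0.1925  0.117 ]
jar [0.6606 0.1319 0.065 ]
cap [0.4364 0.1904 0.036 ]
cap [ 0.3815 -0.0158  0.036 ]
cap [ 0.7294 -0.1789  0.036 ]
cans [0.5441 0.2696 0.17  ] [0.6362 0.2696 0.19  ]
```

{"fn": "send_rows", "kwargs": {
  "rows": [
    [[0, 0, 0.01], [1, -0.9, 0], 0],
    [[0, 0, 0.03], [3, -2.8, -0.1], 0],
    [[0, 0, 0.055], [5.5, -5.1, -0.2], 0],
    [[0, 0, 0.08], [8.2, -7.5, -0.3], 0],
    [[0, 0, 0.11], [10.9, -10, -0.4], 0],
    [[0, 0, 0.135], [13.6, -12.5, -0.4], 0],
    [[0, 0, 0.16], [16.2, -14.9, -0.5], 0],
    [[0, 0, 0.19], [18.9, -17.4, -0.6], 0],
    [[0, 0, 0.215], [21.5, -19.8, -0.7], 0],
    [[0, 0, 0.24], [24, -22.1, -0.7], 0],
    [[0, 0, 0.257], [25.8, -23.8, -0.8], 0],
    [[0, 0, 0.265], [26.6, -24.5, -0.8], 0],
    [[0, 0, 0.265], [26.6, -24.5, -0.8], 0],
    [[0, 0, 0.265], [26.6, -24.5, -0.8], 0]
  ],
  "newtons": 20
}}

```text
time_s: 1.27
eef_pos: [0.33, -0.2004, 0.2502]
eef_rot: [-180.0, 0.0, 0.1]
ft_force: [-0.2, -0.2, 0.3]
finger_gap: 0.003
finger_force: 0.0
```

{"fn": "send_rows", "kwargs": {
  "rows": [
    [[0, 0, 0], [0.8, -0.5, 0], 0],
    [[0, 0, 0], [2.6, -1.5, 0], 0],
    [[0, 0, 0], [4.8, -2.8, 0], 0],
    [[0, 0, 0], [7.2, -4.2, 0], 0],
    [[0, 0, 0], [9.6, -5.6, 0], 0],
    [[0, 0, 0], [12, -7, 0], 0],
    [[0, 0, 0], [14.4, -8.3, 0], 0],
    [[0, 0, 0], [16.2, -9.3, 0.5], 0],
    [[0, 0, 0], [16.8, -9.6, 2], 0],
    [[0, 0, 0], [16.8, -9.6, 4], 0],
    [[0, 0, 0], [16.8, -9.6, 5], 0],
    [[0, 0, 0], [16.8, -9.6, 5], 0],
    [[0, 0, 0], [16.8, -9.6, 5], 0]
  ]
}}

```text
time_s: 2.35
eef_pos: [0.4979, -0.1051, 0.2001]
eef_rot: [-180.0, 0.1, -0.1]
ft_force: [0.6, -1.6, 0.4]
finger_gap: 0.001
finger_force: 0.0
```

```bash
python3 - <<'E'
from plant import monitor, vision
import cv2
s=monitor.observe(); print(s["eef_pos"],s["eef_rot"])
cv2.imwrite("pics/w1.png",vision.get_image("wrist")[:,:,::-1])
E
```

```text
[ 0.49794375 -0.10513199  0.20007668] [-1.79976695e+02  5.66200133e-02 -7.11175779e-02]
```

View pics/w1.png

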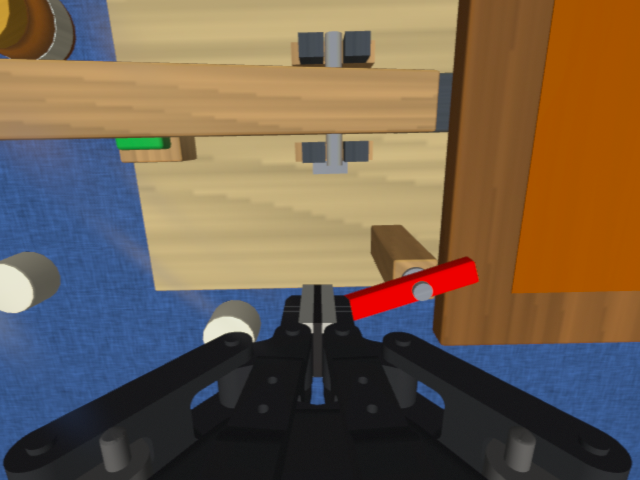

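Wrist view: the shut fingertips are at about (318, 290), the catch pivot at (423, 291), and the lever pin runs between (334, 48) and (334, 150). The knob is hidden behind the fingers.

```bash
python3 - <<'E'
from h import *
np.set_printoptions(precision=4,suppress=True)
m=vision.camera_model("wrist");M=m["mount"];p=np.array([.4979,-.1051,.2001]);R=np.diag([1.,-1,-1])
def w(px,z):
    d=R@M[:3,:3]@np.linalg.inv(m["K"])@[*px,1];c=p+R@M[:3,3];return c+d*(z-c[2])/d[2]
print(w((423,291),.1325),w((334,48),.113),w((334,150),.113))
Ki=np.linalg.inv(M)
for t in((0,0,.011),(.011,0,.011),(.011,0,.024),(-.011,0,.011),(-.011,0,.024)):
    q=m["K"]@(Ki@[*t,1])[:3];print(t,q[:2]/q[2])
# finger path
P=np.array([.478,-.170])
for f in (.33,.5,.7,.9,1.1,1.3,1.45,1.55,1.6):
    k=P+.055*np.array([-np.sin(f),np.cos(f)]);print(f,k+.021*np.array([np.cos(f),np.sin(f)]))
E
```

```text
[ 0.4788 -0.1729  0.1325] [ 0.6206 -0.1157  0.113 ] [ 0.5644 -0.1165  0.113 ]
(0, 0, 0.011) [314.9605 304.2341]
(0.011, 0, 0.011) [314.9119 281.8265]
(0.011, 0, 0.024) [315.0876 271.3149]
(-0.011, 0, 0.011) [315.0073 325.778 ]
(-0.011, 0, 0.024) [315.1698 312.4236]
0.33 [ 0.48   -0.1112]
0.5 [ 0.4701 -0.1117]
0.7 [ 0.4586 -0.1144]
0.9 [ 0.448  -0.1194]
1.1 [ 0.4385 -0.1263]
1.3 [ 0.4306 -0.1351]
1.45 [ 0.4259 -0.1425]
1.55 [ 0.4234 -0.1479]
1.6 [ 0.4224 -0.1506]
```

{"fn": "send_rows", "kwargs": {
  "rows": [
    [[0, 0, 0], [0, 0, 1], 0],
    [[0, 0, 0], [0, 0, 2.5], 0],
    [[0, 0, 0], [0, 0, 4], 0],
    [[0, 0, 0], [0, 0, 5], 0],
    [[0, 0, 0], [0, 0.3, 5], 0],
    [[0, 0, 0], [-0.5, 0.6, 5], 0],
    [[0, 0, 0], [-1.2, 0.8, 5], 0],
    [[0, 0, 0], [-1.9, 0.8, 5], 0],
    [[0, 0, 0], [-2.4, 0.85, 5], 0],
    [[0, 0, 0], [-2.9, 0.9, 5], 0],
    [[0, 0, 0], [-3.45, 1.0, 5], 0],
    [[0, 0, 0], [-4.0, 1.15, 5], 0],
    [[0, 0, 0], [-4.6, 1.4, 5], 0],
    [[0, 0, 0], [-5.15, 1.75, 5], 0],
    [[0, 0, 0], [-5.65, 2.1, 5], 0],
    [[0, 0, 0], [-6.1, 2.55, 5], 0],
    [[0, 0, 0], [-6.5, 3.1, 5], 0],
    [[0, 0, 0], [-6.85, 3.65, 5], 0],
    [[0, 0, 0], [-7.15, 4.3, 5], 0],
    [[0, 0, 0], [-7.45, 4.95, 5], 0]
  ]
}}

```text
time_s: 4.07
eef_pos: [0.4234, -0.1546, 0.1502]
eef_rot: [-180.0, -0.0, -0.0]
ft_force: [13.3, 16.6, -4.0]
finger_gap: 0.005
finger_force: 8.7
```

```bash
python3 - <<'E'
from plant import monitor, vision
import cv2
s=monitor.observe(); print(s["eef_pos"],s["eef_rot"],s["ft_force"])
a=vision.get_image("scene")[160:310,150:390,::-1];b=vision.get_image("wrist")[:,:,::-1]
a=cv2.resize(a,(640,400),interpolation=cv2.INTER_CUBIC)
cv2.imwrite("pics/c2.png",cv2.resize(cv2.vconcat([a,b[130:]]),(480,563)))
E
```

```text
[ 0.42338815 -0.15460169  0.15024991] [-1.79958768e+02 -2.63509339e-02 -3.70715215e-03] [13.33871738 16.573391   -4.01715914]
```

View pics/c2.png

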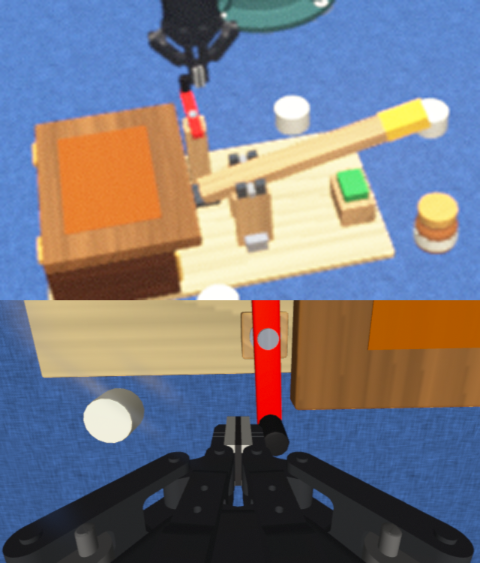

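The knob at about (274, 432) now points along −x. The catch bar runs parallel to the lid edge and is clear of it, so the quarter turn is done. Next I back off, rise and move above the yellow end.

{"fn": "send_rows", "kwargs": {
  "rows": [
    [[0, 0, 0], [0.3, -0.6, 0], 0],
    [[0, 0, 0], [0.6, -2, 0], 0],
    [[0, 0, 0], [1, -3, -1.5], 0],
    [[0, 0, 0], [1, -3, -4], 0],
    [[0, 0, 0], [1, -3, -7], 0],
    [[0, 0, 0], [1.4, -3.6, -9.2], 0],
    [[0, 0, 0], [2.6, -5.4, -10], 0],
    [[0, 0, 0], [4.2, -7.8, -10], 0],
    [[0, 0, 0], [5.8, -10.2, -10], 0],
    [[0, 0, 0], [7.4, -12.6, -10], 0],
    [[0, 0, 0], [9, -15, -10], 0],
    [[0, 0, 0], [10.6, -17.4, -10], 0],
    [[0, 0, 0], [12.2, -19.8, -10], 0],
    [[0, 0, 0], [13.8, -22.2, -10], 0],
    [[0, 0, 0], [15.2, -24.4, -10], 0],
    [[0, 0, 0], [16.1, -25.7, -9], 0],
    [[0, 0, 0], [16.3, -26, -7.5], 0],
    [[0, 0, 0], [16.3, -26, -6.5], 0],
    [[0, 0, 0], [16.3, -26, -6], 0],
    [[0, 0, 0], [16.3, -26, -6], 0]
  ]
}}

```text
time_s: 5.83
eef_pos: [0.5862, 0.0935, 0.2088]
eef_rot: [-179.5, 0.1, 1.0]
ft_force: [-0.2, -0.3, 0.4]
finger_gap: 0.0
finger_force: 0.0
```

```bash
python3 - <<'E'
from plant import monitor, vision
import cv2
s=monitor.observe(); print(s["eef_pos"],s["eef_rot"],s["ft_force"])
a=vision.get_image("scene")[160:310,150:390,::-1];b=vision.get_image("wrist")[:,:,::-1]
a=cv2.resize(a,(640,400),interpolation=cv2.INTER_CUBIC)
cv2.imwrite("pics/c3.png",cv2.resize(cv2.vconcat([a,b[130:]]),(480,563)))
E
```

```text
[0.58615427 0.09349153 0.20882608] [-1.79516311e+02  1.34970518e-01  1.03675891e+00] [-0.22807358 -0.26050778  0.43624743]
```

View pics/c3.png

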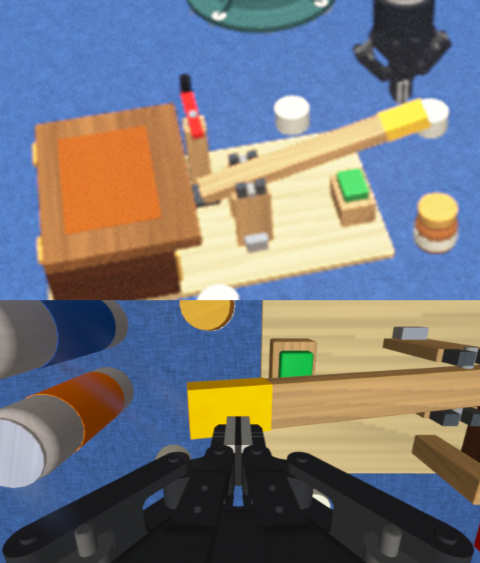

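```bash
python3 - <<'E'
from h import *
from plant import monitor
from scipy.spatial.transform import Rotation as Ro
np.set_printoptions(precision=4,suppress=True)
s=monitor.observe();print(s["eef_pos"],s["eef_rot"])
m=vision.camera_model("wrist");M=m["mount"];p=s["eef_pos"];R=Ro.from_euler("xyz",s["eef_rot"],degrees=True).as_matrix()
def w(px,z):
    d=R@M[:3,:3]@np.linalg.inv(m["K"])@[*px,1];c=p+R@M[:3,3];return c+d*(z-c[2])/d[2]
for q,z in(((251,240),.18),((251,313),.18),((361,235),.163)):print(w(q,z))
E
```

```text
[0.5867 0.0936 0.2105] [-179.5073    0.0035    1.0398]
[0.6109 0.1258 0.18  ]
[0.5712 0.1272 0.18  ]
[0.6101 0.0698 0.163 ]
```

The yellow end is directly under the fingers. Its far edge is at y≈0.129 and its mid-line at x≈0.589. I am about 1 cm short in y, so I correct that first.

{"fn": "send_rows", "kwargs": {
  "rows": [
    [[0, 0, 0.009], [0.1, -0.5, 0.2], 0],
    [[0, 0, 0.018], [0.2, -1, 0.5], 0],
    [[0, 0, 0.018], [0.2, -1.1, 0.8], 0],
    [[0, 0, 0.018], [0.2, -1.1, 1], 0],
    [[0, 0, 0.018], [0.2, -1.1, 1], 0],
    [[0, 0, 0.018], [0.2, -1.1, 1], 0]
  ]
}}

```text
time_s: 6.43
eef_pos: [0.5886, 0.0953, 0.2003]
eef_rot: [-179.1, 0.0, 1.0]
ft_force: [0.2, 0.7, -0.1]
finger_gap: -0.001
finger_force: 0.0
```

```bash
python3 - <<'E'
from plant import monitor
s=monitor.observe();print(s["joint_pos"].round(2),s["eef_pos"],s["eef_rot"])
E
```

```text
[  0.94  22.88   2.5   69.64   0.92 179.94] [0.58863495 0.09531683 0.20029736] [-1.79077149e+02  2.89398008e-02  9.98465862e-01]
```

Joint 6 is at its 180° limit, so I will yaw the tool +24° to free it while making the y correction.

{"fn": "send_rows", "kwargs": {
  "rows": [
    [[0, 0, -0.04], [0, 0, 0], 0],
    [[-0.004, 0, -0.1], [0, 0, 0], 0],
    [[-0.008, 0, -0.16], [0, -0.2, 0], 0],
    [[-0.012, 0, -0.22], [0, -0.4, 0], 0],
    [[-0.016, 0, -0.28], [0, -0.6, 0], 0],
    [[-0.016, 0, -0.34], [0, -0.8, 0], 0],
    [[-0.016, 0, -0.39], [0, -0.9, 0], 0],
    [[-0.016, 0, -0.42], [0, -0.9, 0], 0],
    [[-0.016, 0, -0.42], [0, -0.9, 0], 0],
    [[-0.016, 0, -0.42], [0, -0.9, 0], 0]
  ]
}}

```text
time_s: 7.27
eef_pos: [0.5886, 0.1043, 0.2006]
eef_rot: [180.0, -0.2, 25.0]
ft_force: [0.6, 0.4, 0.7]
finger_gap: -0.0
finger_force: 0.0
```

{"fn": "send_rows", "kwargs": {
  "rows": [
    [[0, 0, 0], [0, 0, 0.3], 0],
    [[0, 0, 0], [0, 0, 0.7], 0],
    [[0, 0, 0], [0, 0, 1.0], 0],
    [[0, 0, 0], [0, 0, 1.2], 0],
    [[0, 0, 0], [0.01, -0.03, 1.35], 0],
    [[0, 0, 0], [0.02, -0.05, 1.5], 0],
    [[0, 0, 0], [0.04, -0.08, 1.7], 0],
    [[0, 0, 0], [0.06, -0.14, 1.9], 0],
    [[0, 0, 0], [0.09, -0.2, 2.15], 0],
    [[0, 0, 0], [0.12, -0.25, 2.4], 0],
    [[0, 0, 0], [0.15, -0.31, 2.7], 0],
    [[0, 0, 0], [0.17, -0.37, 3.0], 0],
    [[0, 0, 0], [0.2, -0.43, 3.3], 0],
    [[0, 0, 0], [0.22, -0.49, 3.6], 0],
    [[0, 0, 0], [0.24, -0.53, 3.9], 0],
    [[0, 0, 0], [0.26, -0.57, 4.2], 0],
    [[0, 0, 0], [0.28, -0.61, 4.5], 0],
    [[0, 0, 0], [0.29, -0.65, 4.75], 0],
    [[0, 0, 0], [0.3, -0.66, 4.9], 0],
    [[0, 0, 0], [0.31, -0.68, 5.0], 0]
  ]
}}

```text
time_s: 8.93
eef_pos: [0.5888, 0.1123, 0.1508]
eef_rot: [180.0, -0.2, 25.1]
ft_force: [-0.6, 1.4, 5.2]
finger_gap: 0.0
finger_force: 2.8
```

```bash
python3 - <<'E'
from plant import monitor, vision
import cv2
s=monitor.observe(); print(s["eef_pos"],s["eef_rot"],s["ft_force"],s["joint_pos"].round(1))
a=vision.get_image("scene")[160:310,150:390,::-1];b=vision.get_image("wrist")[:,:,::-1]
a=cv2.resize(a,(640,400),interpolation=cv2.INTER_CUBIC)
cv2.imwrite("pics/c4.png",cv2.resize(cv2.vconcat([a,b[130:]]),(480,563)))
E
```

```text
[0.5888224  0.1123294  0.15076915] [179.99479803  -0.23532839  25.07813721] [-0.5811164   1.35568649  5.18673532] [ 3.000e+00  2.440e+01 -2.900e+00  6.250e+01  1.000e-01  1.579e+02]
```

View pics/c4.png

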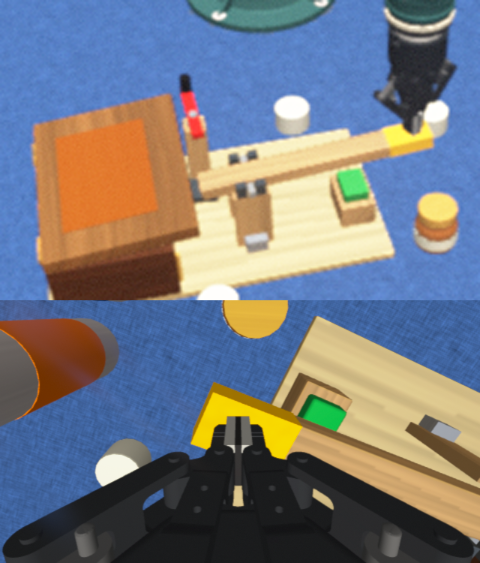

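The lever is turning freely at about 5 N. It is being pressed mid-band in the yellow, and the lid has begun to rise. I carry on along the arc.

{"fn": "send_rows", "kwargs": {
  "rows": [
    [[0, 0, 0], [0.01, -0.02, 0.15], 0],
    [[0, 0, 0], [0.02, -0.04, 0.4], 0],
    [[0, 0, 0], [0.03, -0.06, 0.7], 0],
    [[0, 0, 0], [0.04, -0.08, 1.0], 0],
    [[0, 0, 0], [0.05, -0.1, 1.35], 0],
    [[0, 0, 0], [0.06, -0.12, 1.7], 0],
    [[0, 0, 0], [0.06, -0.14, 2.05], 0],
    [[0, 0, 0], [0.07, -0.15, 2.4], 0],
    [[0, 0, 0], [0.07, -0.15, 2.75], 0],
    [[0, 0, 0], [0.07, -0.14, 3.1], 0],
    [[0, 0, 0], [0.06, -0.13, 3.45], 0],
    [[0, 0, 0], [0.06, -0.12, 3.8], 0],
    [[0, 0, 0], [0.05, -0.1, 4.15], 0],
    [[0, 0, 0], [0.04, -0.08, 4.5], 0],
    [[0, 0, 0], [0.02, -0.05, 4.85], 0],
    [[0, 0, 0], [0.01, -0.02, 5.2], 0],
    [[0, 0, 0], [-0.01, 0.02, 5.5], 0],
    [[0, 0, 0], [-0.02, 0.05, 5.75], 0],
    [[0, 0, 0], [-0.03, 0.07, 5.9], 0],
    [[0, 0, 0], [-0.04, 0.08, 6.0], 0]
  ]
}}

```text
time_s: 10.7
eef_pos: [0.5891, 0.1117, 0.0908]
eef_rot: [-180.0, -0.3, 25.1]
ft_force: [-0.4, 5.9, 5.3]
finger_gap: -0.001
finger_force: 3.1
```

{"fn": "send_rows", "kwargs": {
  "rows": [
    [[0, 0, 0], [0.04, -0.09, 0.1], 0],
    [[0, 0, 0], [0.06, -0.14, 0.25], 0],
    [[0, 0, 0], [0.06, -0.14, 0.4], 0],
    [[0, 0, 0], [0.06, -0.14, 0.55], 0],
    [[0, 0, 0], [0.06, -0.14, 0.7], 0],
    [[0, 0, 0], [0.05, -0.12, 0.85], 0],
    [[0, 0, 0], [0.04, -0.1, 0.95], 0],
    [[0, 0, 0], [0.04, -0.1, 1.0], 0]
  ]
}}

```text
time_s: 11.37
eef_pos: [0.5893, 0.1117, 0.0811]
eef_rot: [179.9, -0.2, 25.0]
ft_force: [-0.9, -3.3, 10.6]
finger_gap: -0.002
finger_force: 4.8
```

```bash
python3 - <<'E'
from plant import monitor, vision
import cv2
s=monitor.observe(); print(s["eef_pos"],s["eef_rot"],s["ft_force"])
a=vision.get_image("scene")[160:310,150:390,::-1];b=vision.get_image("wrist")[:,:,::-1]
a=cv2.resize(a,(640,400),interpolation=cv2.INTER_CUBIC)
cv2.imwrite("pics/c5.png",cv2.resize(cv2.vconcat([a,b[130:]]),(480,563)))
E
```

```text
[0.58928639 0.11166966 0.0811229 ] [179.88126927  -0.22540413  25.04249664] [-0.90025725 -3.25084051 10.6253393 ]
```

View pics/c5.png

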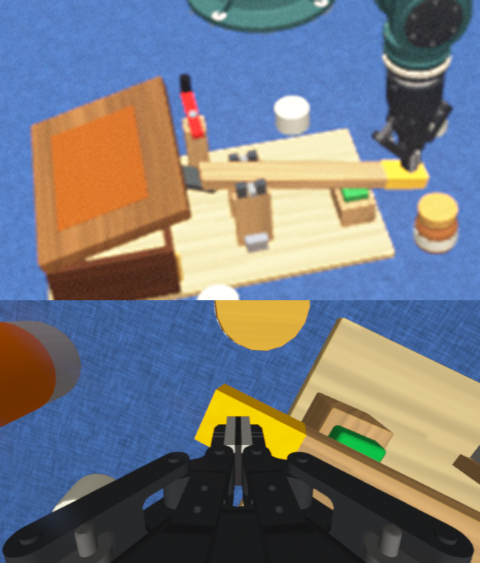

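{"fn": "send_rows", "kwargs": {
  "rows": [
    [[0, 0, 0], [0, 0.02, 0.05], 0],
    [[0, 0, 0], [-0.01, 0.04, 0.1], 0],
    [[0, 0, 0], [-0.02, 0.05, 0.15], 0],
    [[0, 0, 0], [-0.02, 0.05, 0.2], 0],
    [[0, 0, 0], [-0.02, 0.05, 0.2], 0],
    [[0, 0, 0], [-0.02, 0.05, 0.2], 0],
    [[0, 0, 0], [-0.02, 0.05, 0.2], 0],
    [[0, 0, 0], [-0.02, 0.05, 0.2], 0],
    [[0, 0, 0], [-0.02, 0.05, 0.2], 0],
    [[0, 0, 0], [-0.02, 0.05, 0.2], 0]
  ]
}}

```text
time_s: 12.3
eef_pos: [0.5894, 0.1113, 0.0794]
eef_rot: [179.9, -0.3, 25.0]
ft_force: [-1.6, -2.4, 12.1]
finger_gap: -0.003
finger_force: 5.4
```

The push grew by about 1.5 N over the last 1.7 mm, so the lever is on the sprung buffer with the lid up. Handing in.

```bash
python3 -c "
from plant import ticket
print(ticket.finish_job())"
```

```text
the job is handed in; nothing more can be done
None
```

The job is handed in: the catch was turned about a quarter turn clear of the lid, then the lever pressed onto its green buffer and held there at about 12 N with the lid up, after about 12 s and with none of the cans, caps, jar or brush touched as far as the pictures show.

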